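Weight the repair buttons on a cracked panel painting

TASK

Three wooden repair buttons have just been laid along the crack in the back of the round panel painting. Press each of them with the teal weight of its own shape (round on round, square on square, oblong on oblong), set down gently, upright, centred and in line with the button, without shifting the button: first the button in the middle of the row, then the two outer ones in either order. Leave the black weights and the jar where they are.

Things in the scene. Friction and masses are not known exactly. Their poses are not given: they have to be found in the camera images.
- weight_round: Teal (blue-green) painted weight with a round base, 60 mm in diameter and 25 mm high, and in its middle a round grip post, 22 mm in diameter, that rises another 45 mm (70 mm high in all). About 0.5 kg, loose, standing upright on the table. Origin at the centre of its underside, z up.
- weight_square: Teal (blue-green) painted weight with a square base, 56 x 56 mm, sides along its x and y axes and 25 mm high, and in its middle a square grip post, 22 x 22 mm, sides parallel to the base's, that rises another 45 mm (70 mm high in all). About 0.5 kg, loose, standing upright on the table. Origin at the centre of its underside, z up.
- weight_bar: Teal (blue-green) painted weight with an oblong base, 90 mm along its x axis and 36 mm along its y axis and 25 mm high, and in its middle a square grip post, 22 x 22 mm, sides parallel to the base's, that rises another 45 mm (70 mm high in all). About 0.5 kg, loose, standing upright on the table. Origin at the centre of its underside, z up.
- button_round: Pale wooden repair button, 10 mm thick. Round, 54 mm in diameter. It lies loose on the panel's top face (not fixed, about 30 g, slips if pushed). Origin at the centre of its underside, z up; its top is 10 mm above the origin.
- button_square: Pale wooden repair button, 10 mm thick. Square, 50 x 50 mm, sides along its x and y axes. It lies loose on the panel's top face (not fixed, about 30 g, slips if pushed). Origin at the centre of its underside, z up; its top is 10 mm above the origin.
- button_bar: Pale wooden repair button, 10 mm thick. Oblong, 84 mm along its x axis and 30 mm along its y axis; its long side lies roughly across the crack. It lies loose on the panel's top face (not fixed, about 30 g, slips if pushed). Origin at the centre of its underside, z up; its top is 10 mm above the origin.
- panel: Back of a small round dark wooden panel painting, 300 mm in diameter and 18 mm thick, lying flat on the table and not moving. A thin black crack runs across it through the centre, along its x axis; the three buttons lie in a row on the crack, about 100 mm apart: one near the panel's centre, one towards each end, any shape at any place. Origin at the centre of its underside, on the table; its top face is 18 mm higher.
- black_round: Black weight with a round base, 60 mm in diameter and 25 mm high, and in its middle a round grip post, 22 mm in diameter, that rises another 45 mm (70 mm high in all). About 0.5 kg, loose, standing upright on the table. Origin at the centre of its underside, z up. Not needed: leave it where it is.
- black_square: Black weight with a square base, 56 x 56 mm, sides along its x and y axes and 25 mm high, and in its middle a square grip post, 22 x 22 mm, sides parallel to the base's, that rises another 45 mm (70 mm high in all). About 0.5 kg, loose, standing upright on the table. Origin at the centre of its underside, z up. Not needed: leave it where it is.
- jar: Closed amber glass jar with a white cap, 54 mm in diameter and 62 mm high, standing among the weights. Origin at the centre of its underside, z up. Not needed: leave it where it is.
Not all that is in view belongs to the job. What is shaped like the weight_round but yellow is not meant.

How it is judged:
On the way:
1. the middle button carries the teal weight of its own shape, released, while the other two teal weights are not yet on any button (((horizontal distance between button_round and panel below 0.045 m and horizontal distance between weight_round and button_round below 0.012 m and z of weight_round in the frame of button_round between 0.006 and 0.014 m and angle between weight_round's own z axis and vertical below 0.06 rad and contact force between the fingers and weight_round below 0.2 N and linear speed of weight_round below 0.02 m/s and horizontal distance between each of weight_square, weight_bar and button_round above 0.05 m and horizontal distance between each of weight_square, weight_bar and button_square above 0.05 m and horizontal distance between each of weight_square, weight_bar and button_bar above 0.05 m) or (horizontal distance between button_square and panel below 0.045 m and horizontal distance between weight_square and button_square below 0.012 m and z of weight_square in the frame of button_square between 0.006 and 0.014 m and angle between weight_square's own z axis and vertical below 0.06 rad and (angle between the x axis of weight_square and the x axis of button_square, either way round below 0.22 rad or angle between the x axis of weight_square and the y axis of button_square, either way round below 0.22 rad) and contact force between the fingers and weight_square below 0.2 N and linear speed of weight_square below 0.02 m/s and horizontal distance between each of weight_round, weight_bar and button_round above 0.05 m and horizontal distance between each of weight_round, weight_bar and button_square above 0.05 m and horizontal distance between each of weight_round, weight_bar and button_bar above 0.05 m) or (horizontal distance between button_bar and panel below 0.045 m and horizontal distance between weight_bar and button_bar below 0.012 m and z of weight_bar in the frame of button_bar between 0.006 and 0.014 m and angle between weight_bar's own z axis and vertical below 0.06 rad and angle between the x axis of weight_bar and the x axis of button_bar, either way round below 0.22 rad and contact force between the fingers and weight_bar below 0.2 N and linear speed of weight_bar below 0.02 m/s and horizontal distance between each of weight_round, weight_square and button_round above 0.05 m and horizontal distance between each of weight_round, weight_square and button_square above 0.05 m and horizontal distance between each of weight_round, weight_square and button_bar above 0.05 m))), for 0.2 s.
At the end, for the whole second after the job is handed in: Each teal weight stands released, at rest and upright (0.06 rad) on the button of its own shape, centres within 12 mm; square and oblong ones in line with their buttons within 0.22 rad (any symmetric turn); no button more than 12 mm from its start (horizontal distance between weight_round and button_round below 0.012 m and z of weight_round in the frame of button_round between 0.006 and 0.014 m and angle between each of weight_round, weight_square, weight_bar's own z axis and vertical below 0.06 rad and contact force between the fingers and weight_round below 0.2 N and linear speed of each of weight_round, weight_square, weight_bar below 0.02 m/s and angular speed of each of weight_round, weight_square, weight_bar below 0.1 rad/s and distance of each of button_round, button_square, button_bar from where it was at the start of the episode below 0.012 m and horizontal distance between weight_square and button_square below 0.012 m and z of weight_square in the frame of button_square between 0.006 and 0.014 m and (angle between the x axis of weight_square and the x axis of button_square, either way round below 0.22 rad or angle between the x axis of weight_square and the y axis of button_square, either way round below 0.22 rad) and contact force between the fingers and weight_square below 0.2 N and horizontal distance between weight_bar and button_bar below 0.012 m and z of weight_bar in the frame of button_bar between 0.006 and 0.014 m and angle between the x axis of weight_bar and the x axis of button_bar, either way round below 0.22 rad and contact force between the fingers and weight_bar below 0.2 N); the robot touches nothing.
It fails at once if a black weight or the jar is shifted more than 30 mm or tipped over (distance of any of black_round, black_square, jar from where it was at the start of the episode above 0.03 m or angle between any of black_round, black_square, jar's own z axis and vertical above 0.4 rad).
It fails at once if a teal weight is dropped: it falls freely at over 0.45 m/s (a fall of about 10 mm) over the panel ((horizontal distance between weight_round and panel below 0.17 m and contact force between the fingers and weight_round below 0.1 N and linear speed of weight_round above 0.45 m/s) or (horizontal distance between weight_square and panel below 0.17 m and contact force between the fingers and weight_square below 0.1 N and linear speed of weight_square above 0.45 m/s) or (horizontal distance between weight_bar and panel below 0.17 m and contact force between the fingers and weight_bar below 0.1 N and linear speed of weight_bar above 0.45 m/s)).
It also fails if it takes over 83 s, if anything falls off the work surface, if the arm or the gripper's body presses on something with over 40 N, if the wrist force passes 120 N, or if a joint passes its speed limit or range.

ROBOT

A 6-joint arm with a two-finger parallel gripper is mounted at the origin on the work surface. World frame = base frame: x ahead of the robot, y to its left, z up, the work surface at z = 0. Lengths are in m, angles in rad, forces in N, time in s.
With the tool pointing down it reaches from about 0.35 to 0.85 m from the base axis. Payload 8.1 kg.
Tool frame: the origin (TCP) lies at the very end of the fingers, on their centre line; the grasp point (between the pads) lies robot.hold_point_z behind it (robot.hold_point_z is the distance from the TCP to the grasp point, in m); z points along the fingers, y is the direction in which the jaws open and shut (so a half turn about z gives the same grasp; the last joint's range is limited). The gripper opens to 93 mm and grips with 3 to 60 N. Pads are 15 mm wide; open, the fingers measure 128 mm over their backs; the gripper's body (75 mm by 188 mm) begins 65 mm behind the grasp point.
Start: joints at [-1.346, 0.13, 1.488, -0, 1.523, -0.085], TCP at [0.183, -0.571, 0.219] pointing down, gripper open.
Joint ranges: [-2.96, 2.96], [-0.89, 2.26], [0.02, 2.5], [-1.34, 4.48], [0, 2.73], [-2.66, 2.66]. Speed limits (rad/s): [2.39, 2.39, 2.79, 3.14, 3.14, 3.14].

INTERFACE

Orientations are given as a rotation vector (axis times angle).
In Python, from plant import robot, cams gives the robot as it stands. The module is installed in compiled form; this text tells all that it offers.
- The arm moves only by the tool step_arm, never from a script. Its argument "deltas" is a list of rows, each an object with "offset": the shift along the tool's x, y, z in cm, a list of three; "roll": the turn about the tool's z in rad. In form: [{"offset": [x, y, z], "roll": roll}, ...]. A call has 1 to 12 rows; each row shifts and turns the commanded pose from where the row before left it, along the tool's axes as they then stand; what a row does not reach is not made up. A row lasts 1/8 s, in which the tool goes at most 62.5 mm and 10.7 degrees, less where a joint would pass 70% of its speed; a pose out of reach is approached as far as the arm can. A call with a gripper value outside its range is refused whole. "fingers" is the finger opening in cm, from 0 to 9.3, set as the call begins (left out, the last holds). The fingers move at their own pace and stop on an object; "grip_force" is the grip in N (left out, the last holds). Time passes only in rows, so rows that do not move let the fingers close. It gives the time, the measured TCP pose, the force and the opening at its end, in the units of the state.
- robot.read_state(): the state, without advancing time (a new reading comes with each control period).
- cams.read_camera(name): name is "side" or "top"; returns a dict with "pixels" (420x560x3 uint8, red, green, blue), "fx", "fy", "cx", "cy" (pixels), "extrinsics" (4x4, takes a point from world to camera coordinates). Camera axes: x right, y down, z forward; pixel columns grow to the right and rows downward; lengths in m; the calibration is good to about 2 mm. A picture is of the moment at which its call begins. There is no depth.
- robot.close_job(): hands the job in, once; it reports no verdict.
Trained networks look in a picture, given as the dict that the camera call returned (one of the last four; its "shot" number tells which), for a name from the list of things; names that differ only in an ending like _2 or _b are one class to them, and where a whole thing is asked for, a point or a joint stands for the part that bears it (a point fixed in the world has none). Each returns a list of dicts, best first, with "score" (0 to 1); they miss things now and then, are a little off and sometimes report something else, mostly with a low value. They report only what shows in the picture. A call takes as long as a camera call. They do not tell look-alikes from the thing itself.
- cams.boxes_of(picture, thing): "xy" ([column, row] in pixels, amid what is visible of it).
- cams.silhouettes(picture, thing): "mask" (420x560 bool, what is visible of it) and "xy" ([column, row] in pixels, amid what is visible of it).
- cams.pinpoint(picture, thing): "xy" ([column, row] in pixels: a listed point, or the origin of a listed thing).
The state is a dict: "t": time; "q": joint angles; "dq": joint speeds; "joint_torque": joint torques, N m; "tool_pos": TCP position; "orientation": TCP orientation; "force": force on the tool from outside, world axes, zero at the start; "wrist_torque": the same for the moment, N m; "opening": finger opening in m.
Only numpy, scipy, OpenCV 4.12 (cv2) and the standard library are available. Lean on these libraries where they do the work, as an engineer would, in place of code of your own. Each camera call takes 0.05 s, during which the arm holds its last target. There are 200 camera calls.

## Working session

There is one attempt and no reset: what is moved stays moved. The work goes in short steps, Python scripts to look and compute and a tool call to move; the robot and the scene stay as the last step left them, time stands still between calls to the robot, and variables do not carry over. Pictures are saved under pics/ and viewed, about 12 in all and at most 16, crops included, and the job is handed in when it is done.

Besides the shell and the picture viewer there is one more tool, called after "Call:" as a command line: name --argument value ..., lists and objects as JSON in quotes. step_arm: Moves the arm, as the interface text tells. Its arguments: {"type":"object","properties":{"deltas":{"type":"array"},"fingers":{"type":"number"},"grip_force":{"type":"number"}},"required":["deltas"]}

```bash
mkdir -p pics
cat > h.py <<'E'
import numpy as np, cv2
from plant import robot, cams
def ray(p,uv,z):
    E=np.array(p["extrinsics"]);R,t=E[:3,:3],E[:3,3]
    d=R.T@np.array([(uv[0]-p["cx"])/p["fx"],(uv[1]-p["cy"])/p["fy"],1]);c=-R.T@t
    return c+d*(z-c[2])/d[2]
def proj(p,X):
    E=np.array(p["extrinsics"]);q=E[:3,:3]@np.array(X)+E[:3,3]
    return np.array([p["fx"]*q[0]/q[2]+p["cx"],p["fy"]*q[1]/q[2]+p["cy"]])
def save(p,n,crop=None,s=1):
    im=p["pixels"][:,:,::-1]
    if crop: im=im[crop[1]:crop[3],crop[0]:crop[2]]
    cv2.imwrite("pics/"+n,cv2.resize(im,None,fx=s,fy=s,interpolation=cv2.INTER_CUBIC))
E
python3 - <<'E'
from h import *
np.set_printoptions(precision=4,suppress=True)
print(robot.hold_point_z, robot.read_state())
for c in ["top","side"]:
    p=cams.read_camera(c); save(p,c+"0.png",s=1.4)
    E=np.array(p["extrinsics"]);print(c,"cam at",-E[:3,:3].T@E[:3,3],p["fx"])
    for n in ["weight_round","weight_square","weight_bar","button_round","button_square","button_bar","panel","jar","black_round","black_square"]:
        z=.018 if "button" in n else 0
        print(n,[(np.round(d["xy"]),round(d["score"],2),ray(p,d["xy"],z)[:2]) for d in cams.pinpoint(p,n)[:3]])
E
```

```text
0.0188 {'t': 0.0, 'q': array([-1.3464,  0.1311,  1.4892, -0.    ,  1.523 , -0.0854]), 'dq': array([-0.    ,  0.0006, -0.0001,  0.0012, -0.0001,  0.0002]), 'joint_torque': array([  0.0008, -55.9852, -49.1749,   0.0766,   0.0352,  -0.0001]), 'tool_pos': array([ 0.1828, -0.5709,  0.2176]), 'orientation': array([-3.1023, -0.4844,  0.0003]), 'force': array([-0.0762,  0.0619, -0.5894]), 'wrist_torque': array([-0.0398, -0.0024,  0.0204]), 'opening': 0.09269439184627085}
top cam at [0.3554 0.0169 1.0532] 512.3472139661832
weight_round [(array([336., 175.]), 0.89, array([ 0.6613, -0.1567])), (array([358., 126.]), 0.7, array([ 0.7641, -0.2267]))]
weight_square [(array([335., 224.]), 0.82, array([ 0.5562, -0.1347]))]
weight_bar [(array([379., 170.]), 0.95, array([ 0.6578, -0.2499])), (array([200., 261.]), 0.41, array([0.5247, 0.1563]))]
button_round [(array([178., 311.]), 0.91, array([0.4303, 0.21  ]))]
button_square [(array([212., 217.]), 0.75, array([0.6092, 0.1168])), (array([200., 259.]), 0.33, array([0.5269, 0.1528]))]
button_bar [(array([199., 260.]), 0.97, array([0.5258, 0.1554]))]
panel
[... 442 characters left out ...]
are [(array([313., 186.]), 0.72, array([ 0.5511, -0.1524]))]
weight_bar [(array([282., 151.]), 0.74, array([ 0.6584, -0.2636]))]
button_round [(array([339., 316.]), 0.69, array([0.4382, 0.2027])), (array([296., 295.]), 0.28, array([0.5297, 0.174 ]))]
button_square [(array([262., 264.]), 0.95, array([0.6172, 0.116 ]))]
button_bar [(array([298., 285.]), 0.85, array([0.5311, 0.1512])), (array([342., 320.]), 0.57, array([0.4321, 0.2079]))]
panel [(array([298., 295.]), 0.84, array([0.5268, 0.1635]))]
jar [(array([316., 155.]), 0.73, array([ 0.5642, -0.2705]))]
black_round [(array([364., 168.]), 0.56, array([ 0.4311, -0.2487]))]
black_square [(array([352., 194.]), 0.94, array([ 0.4505, -0.1486]))]
```

View pics/top0.png

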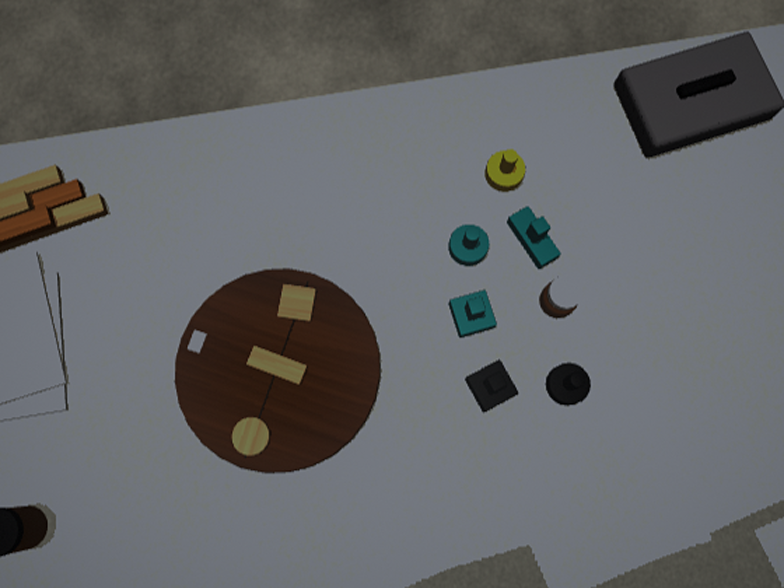

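View pics/side0.png

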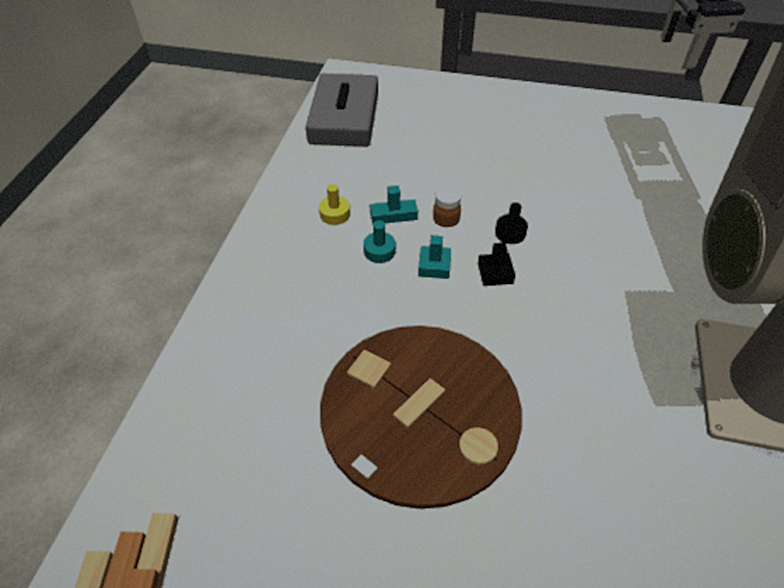

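The row's middle button is the bar (top picture ~(277,365)), with the square above it at (296,302) and the round below at (250,436). Teal round, square and bar are at (469,244), (473,313) and (534,237). Next I'll fit the models for exact poses.

```bash
cat > fit.py <<'E'
from h import *
from scipy.optimize import minimize
a=np.linspace(0,2*np.pi,40,endpoint=False)
rect=lambda w,h:np.array([[w,h],[-w,h],[-w,-h],[w,-h]])/2
circ=lambda d:np.c_[np.cos(a),np.sin(a)]*d/2
M={"weight_round":[(circ(.06),0,.025),(circ(.022),.025,.07)],"weight_square":[(rect(.056,.056),0,.025),(rect(.022,.022),.025,.07)],
"weight_bar":[(rect(.09,.036),0,.025),(rect(.022,.022),.025,.07)],"button_round":[(circ(.054),0,.01)],"button_square":[(rect(.05,.05),0,.01)],"button_bar":[(rect(.084,.03),0,.01)],
"panel":[(circ(.3),0,.018)]}
def render(p,n,x,y,th,z0,S=4):
    m=np.zeros((420*S,560*S),np.uint8);c,s=np.cos(th),np.sin(th)
    for P,z1,z2 in M[n]:
        Q=P@np.array([[c,s],[-s,c]])+[x,y]
        uv=np.array([proj(p,[*q,z0+z]) for z in (z1,z2) for q in Q])
        h=cv2.convexHull((((uv+.5)*S-.5)*16).astype(np.int32)); cv2.fillConvexPoly(m,h,255,shift=4)
    return cv2.resize(m,(560,420),interpolation=cv2.INTER_AREA)/255.
def mask(p,n,xy):
    L=[d for d in cams.silhouettes(p,n) if np.linalg.norm(np.array(d["xy"])-proj(p,xy))<25]
    return L[0]["mask"].astype(float) if L else None
def fit(ps,n,x0,z0,ths=(0,.5,1,1.5,2,2.5)):
    ms=[(p,mask(p,n,[*x0,z0+.01])) for p in ps]; ms=[k for k in ms if k[1] is not None]
    if not ms: return None
    def cost(v):
        return sum(np.abs(render(p,n,v[0],v[1],v[2]*10,z0,)-m).sum()/m.sum() for p,m in ms)/len(ms)
    best=None
    for t in ([0] if "round" in n or n=="panel" else ths):
        r=minimize(cost,[*x0,t/10],method="Nelder-Mead",options=dict(initial_simplex=[[x0[0],x0[1],t/10],[x0[0]+.01,x0[1],t/10],[x0[0],x0[1]+.01,t/10],[x0[0],x0[1],t/10+.03]],xatol=2e-4,fatol=1e-4,maxiter=90))
        if best is None or r.fun<best.fun: best=r
    return np.round([*best.x[:2],best.x[2]*10,best.fun],4)
E
cat > m1.py <<'E'
from fit import *
G={"weight_round":(.659,-.151),"weight_square":(.554,-.143),"weight_bar":(.658,-.255),"button_round":(.434,.206),"button_square":(.613,.116),"button_bar":(.528,.153)}
pt,ps=cams.read_camera("top"),cams.read_camera("side")
for n,g in G.items():
    z=.018 if "button" in n else 0
    print(n,"top",fit([pt],n,g,z),"side",fit([ps],n,g,z))
E
time python3 m1.py
```

```text
weight_round top [ 0.6594 -0.1511  0.0707  0.1151] side [ 0.664  -0.1524  0.1404  0.0564]
weight_square top [ 0.5533 -0.1362  0.121   0.1026] side [ 0.5585 -0.1376  1.6872  0.0544]
weight_bar top [ 0.6551 -0.25    3.514   0.0431] side [ 0.6608 -0.2528  3.4605  0.0964]
button_round top [0.4306 0.2078 0.113  0.0561] side [0.4333 0.2072 0.1503 0.0709]
button_square top [0.6112 0.1167 2.848  0.0674] side [0.6157 0.1159 2.8838 0.1718]
button_bar top [0.5246 0.1584 1.0383 0.0616] side [0.5283 0.1576 1.0494 0.0725]
real	0m29.952s
user	0m34.997s
sys	0m8.005s
```

```bash
cat > go.py <<'E'
import sys
from h import *
from scipy.spatial.transform import Rotation as Ro
x,y,z,yaw=map(float,sys.argv[1:5])
s=robot.read_state();R=Ro.from_rotvec(s["orientation"]).as_matrix()
cy=np.arctan2(R[1,0],R[0,0]); d=(cy-yaw+np.pi/2)%np.pi-np.pi/2
o=R.T@(np.array([x,y,z])-s["tool_pos"])*100
print("t",round(s["t"],2),"pos",s["tool_pos"].round(4),"yaw",cy.round(3),"tilt",np.arccos(-R[2,2]).round(4),"open",round(s["opening"],4),"F",s["force"].round(1))
print("offset cm",o.round(2),"dist",np.linalg.norm(o).round(1),"roll",d.round(3),"q6",s["q"][5].round(2))
E
python3 go.py .658 -.2515 .13 .345
```

```text
t 1.8 pos [ 0.1829 -0.5714  0.2186] yaw 0.31 tilt 0.0 open 0.093 F [-0.3  0.   0. ]
offset cm [ 55.   -15.99   8.86] dist 58.0 roll -0.035 q6 -0.09
```

Call:
step_arm --deltas '[{"offset":[4.58,-1.33,0.5],"roll":0},{"offset":[4.58,-1.33,0.5],"roll":0},{"offset":[4.58,-1.33,0.5],"roll":0},{"offset":[4.58,-1.33,0.5],"roll":0},{"offset":[4.58,-1.33,0.5],"roll":0},{"offset":[4.58,-1.33,0.5],"roll":0},{"offset":[4.58,-1.33,0.5],"roll":0},{"offset":[4.58,-1.33,0.5],"roll":0},{"offset":[4.58,-1.33,0.5],"roll":0},{"offset":[4.58,-1.33,0.5],"roll":0},{"offset":[4.58,-1.33,0.5],"roll":0},{"offset":[4.58,-1.33,0.5],"roll":-0.035}]' --fingers 5.5 --grip_force 25

```text
t: 3.3
tool_pos: [0.659, -0.2509, 0.1585]
orientation: [3.095, 0.54, 0.0]
force: [0.1, -0.6, 0.8]
opening: 0.0551
```

```bash
python3 go.py .658 -.2515 .10 .345
python3 - <<'E'
from h import *
p=cams.read_camera("side"); s=robot.read_state()
print(proj(p,s["tool_pos"])); save(p,"side1.png",(180,80,420,230),3.2)
E
```

```text
t 3.3 pos [ 0.659  -0.2509  0.1585] yaw 0.345 tilt 0.0002 open 0.0551 F [ 0.1 -0.6  0.8]
offset cm [-0.11  0.02  5.85] dist 5.8 roll 0.0 q6 0.79
[279.00242527 107.70806135]
```

View pics/side1.png

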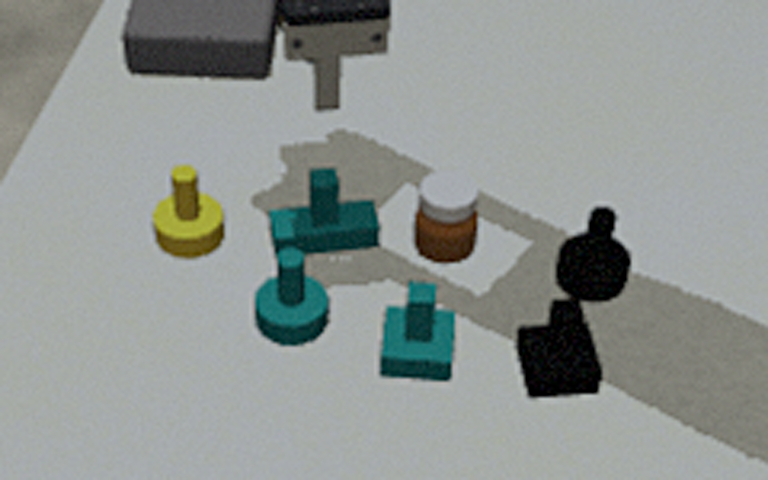

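The near finger (crop column ~327) lines up with the bar's post (~324), so I'll descend.

Call:
step_arm --deltas '[{"offset":[-0.1,0,3.0],"roll":0},{"offset":[0,0,3.0],"roll":0},{"offset":[0,0,3.0],"roll":0},{"offset":[0,0,2.0],"roll":0},{"offset":[0,0,1.4],"roll":0},{"offset":[0,0,0],"roll":0}]'

```text
t: 4.1
tool_pos: [0.6561, -0.252, 0.0336]
orientation: [-3.094, -0.539, 0.002]
force: [-0.9, -0.5, -0.3]
opening: 0.0547
```

Call:
step_arm --deltas '[{"offset":[0,0,0],"roll":0},{"offset":[0,0,0],"roll":0},{"offset":[0,0,0],"roll":0},{"offset":[0,0,0],"roll":0},{"offset":[0,0,0],"roll":0},{"offset":[0,0,0],"roll":0}]' --fingers 1.0

```text
t: 4.85
tool_pos: [0.657, -0.2519, 0.0352]
orientation: [-3.095, -0.539, -0.001]
force: [-1.4, 3.4, 6.0]
opening: 0.022
```

```bash
python3 go.py .5265 .158 .2 1.044
python3 - <<'E'
from fit import *
for c in ("top","side"):
    p=cams.read_camera(c); print(c,fit([p],"weight_bar",(.658,-.2515),0,(.345,)))
    if c=="side": save(p,"side2.png",(180,80,420,230),3.2)
E
```

```text
t 4.85 pos [ 0.657  -0.2519  0.0352] yaw 0.345 tilt 0.0004 open 0.022 F [-1.4  3.4  6. ]
offset cm [  1.59 -42.99 -16.47] dist 46.1 roll -0.699 q6 0.79
top None
side [ 0.6608 -0.2548  0.2525  0.4342]
```

View pics/side2.png

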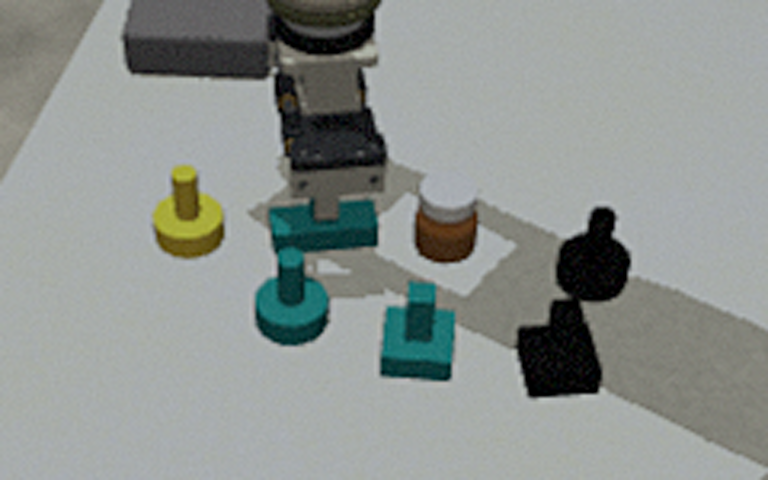

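Call:
step_arm --deltas '[{"offset":[0,0,-1.0],"roll":0},{"offset":[0,0,-3.0],"roll":0},{"offset":[0,0,-4.0],"roll":0},{"offset":[0,0,-2.0],"roll":0},{"offset":[0,0,0],"roll":-0.175},{"offset":[0,0,0],"roll":-0.175},{"offset":[0,0,0],"roll":-0.175},{"offset":[0,0,0],"roll":-0.174},{"offset":[0,0,0],"roll":0}]'

```text
t: 6.18
tool_pos: [0.6562, -0.2521, 0.1334]
orientation: [-2.723, -1.564, 0.002]
force: [0.5, 1.0, -5.0]
opening: 0.0218
```

```bash
python3 go.py .5255 .1576 .12 1.044
```

```text
t 6.17 pos [ 0.6562 -0.2521  0.1334] yaw 1.043 tilt 0.0017 open 0.0218 F [ 0.5  1.  -5. ]
offset cm [ 28.8  -31.93   1.39] dist 43.0 roll -0.001 q6 0.09
```

Call:
step_arm --deltas '[{"offset":[2.0,-2.2,0.1],"roll":0},{"offset":[3.0,-3.3,0.1],"roll":0},{"offset":[3.2,-3.55,0.1],"roll":0},{"offset":[3.2,-3.55,0.1],"roll":0},{"offset":[3.2,-3.55,0.1],"roll":0},{"offset":[3.2,-3.55,0.1],"roll":0},{"offset":[3.2,-3.55,0.1],"roll":0},{"offset":[3.0,-3.3,0.1],"roll":0},{"offset":[2.8,-3.2,0.1],"roll":0},{"offset":[2.0,-2.18,0.1],"roll":0},{"offset":[0,0,0],"roll":0},{"offset":[0,0,0],"roll":0}]'

```text
t: 7.68
tool_pos: [0.5257, 0.1569, 0.1245]
orientation: [2.725, 1.563, -0.0]
force: [-0.4, 0.1, -5.0]
opening: 0.0219
```

```bash
python3 go.py .5255 .1576 .075 1.044
```

```text
t 7.67 pos [0.5257 0.1569 0.1245] yaw 1.042 tilt 0.0005 open 0.0219 F [-0.4  0.1 -5. ]
offset cm [ 0.05 -0.05  4.95] dist 5.0 roll -0.002 q6 0.73
```

Lower to ~1 cm above the button and look.

Call:
step_arm --deltas '[{"offset":[0.05,-0.05,2.0],"roll":0},{"offset":[0,0,2.0],"roll":0},{"offset":[0,0,0.9],"roll":0},{"offset":[0,0,0],"roll":0},{"offset":[0,0,0],"roll":0}]'

```text
t: 8.3
tool_pos: [0.5261, 0.1579, 0.0762]
orientation: [2.724, 1.565, 0.001]
force: [0.1, 0.1, -5.4]
opening: 0.022
```

```bash
python3 go.py .5255 .1576 .0635 1.044;  python3 - <<'E'
from fit import *
z=robot.read_state()["tool_pos"][2]-.0352
for c in ("top","side"):
    p=cams.read_camera(c); print(c,fit([p],"weight_bar",(.527,.158),z,(1.04,)))
    save(p,c+"3.png",(100,180,300,330) if c=="top" else (200,200,400,350),4)
E
```

```text
t 8.3 pos [0.5261 0.1579 0.0762] yaw 1.043 tilt 0.001 open 0.022 F [ 0.1  0.1 -5.4]
offset cm [-0.05 -0.03  1.27] dist 1.3 roll -0.001 q6 0.73
top None
side [0.5292 0.158  1.0786 0.6152]
```

View pics/side3.png

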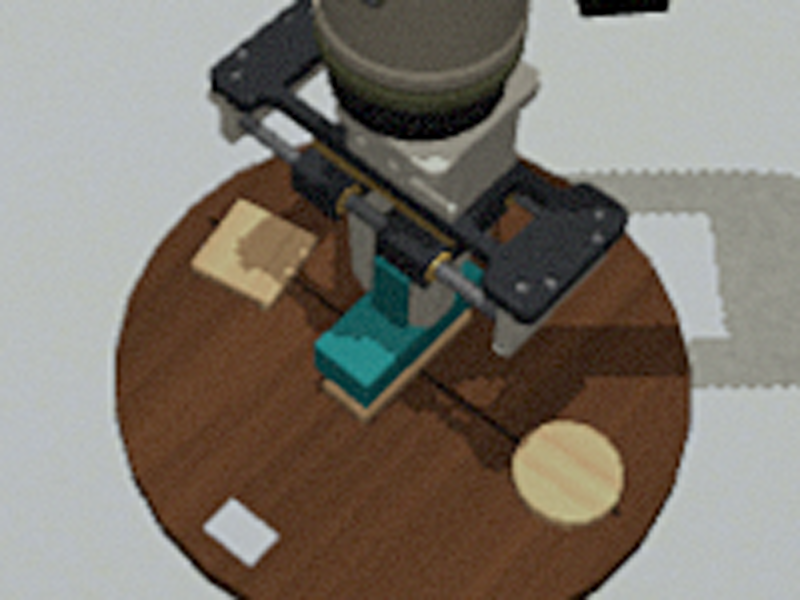

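The weight hovers in line over the bar button, so I'll lower gently.

Call:
step_arm --deltas '[{"offset":[-0.05,0,0.5],"roll":0},{"offset":[0,0,0.4],"roll":0},{"offset":[0,0,0.2],"roll":0},{"offset":[0,0,0.1],"roll":0},{"offset":[0,0,0.05],"roll":0},{"offset":[0,0,0],"roll":0},{"offset":[0,0,0],"roll":0}]'

```text
t: 9.38
tool_pos: [0.5253, 0.1576, 0.0632]
orientation: [2.723, 1.566, 0.0]
force: [-0.2, -0.3, -5.2]
opening: 0.0215
```

Call:
step_arm --deltas '[{"offset":[0,0,0.05],"roll":0},{"offset":[0,0,0.05],"roll":0},{"offset":[0,0,0],"roll":0}]'

```text
t: 9.75
tool_pos: [0.5255, 0.1576, 0.0632]
orientation: [2.723, 1.566, 0.001]
force: [-4.6, -1.5, 4.6]
opening: 0.0217
```

Contact. Release, then rise.

Call:
step_arm --deltas '[{"offset":[0,0,0],"roll":0},{"offset":[0,0,0],"roll":0},{"offset":[0,0,0],"roll":0},{"offset":[0,0,0],"roll":0}]' --fingers 5.0

```text
t: 10.25
tool_pos: [0.5253, 0.1576, 0.0621]
orientation: [2.723, 1.566, 0.0]
force: [0.4, -0.5, 0.0]
opening: 0.0495
```

Call:
step_arm --deltas '[{"offset":[0,0,-1.0],"roll":0},{"offset":[0,0,-4.0],"roll":0},{"offset":[0,0,-4.0],"roll":0},{"offset":[0,0,-1.0],"roll":0},{"offset":[0,0,0],"roll":0.175},{"offset":[0,0,0],"roll":0.175},{"offset":[0,0,0],"roll":0.175},{"offset":[0,0,0],"roll":0.175},{"offset":[0,0,0],"roll":0.175},{"offset":[0,0,0],"roll":0.05}]'

```text
t: 11.5
tool_pos: [0.5247, 0.1574, 0.1612]
orientation: [3.136, 0.181, -0.002]
force: [0.2, 0.5, 0.4]
opening: 0.05
```

```bash
python3 go.py .556 -.137 .14 .118
```

```text
t 11.5 pos [0.5247 0.1574 0.1612] yaw 0.115 tilt 0.0015 open 0.05 F [0.2 0.5 0.4]
offset cm [-0.27 29.61  2.12] dist 29.7 roll -0.003 q6 1.65
```

Call:
step_arm --deltas '[{"offset":[0,3.0,0],"roll":0},{"offset":[0,4.3,0],"roll":0},{"offset":[0,4.3,0],"roll":0},{"offset":[-0.13,4.3,0.2],"roll":0},{"offset":[-0.13,4.3,0.4],"roll":0},{"offset":[0,4.3,0.5],"roll":0},{"offset":[0,3.5,0.5],"roll":0},{"offset":[0,1.6,0.5],"roll":0},{"offset":[0,0,0],"roll":0}]'

```text
t: 12.62
tool_pos: [0.557, -0.1368, 0.14]
orientation: [-3.135, -0.184, 0.003]
force: [0.1, 0.4, 0.4]
opening: 0.0502
```

```bash
python3 go.py .556 -.137 .034 .118
python3 - <<'E'
from fit import *
for c in ("top","side"):
    p=cams.read_camera(c); print(c,fit([p],"weight_bar",(.527,.158),.028,(1.04,)))
    for n,g in {"button_round":(.432,.207),"button_square":(.6135,.116),"button_bar":(.5265,.158)}.items(): print(n,fit([p],n,g,.018,({"button_square":2.86}.get(n,1.04),)))
    if c=="side":save(p,c+"4.png",(210,150,410,350),3)
E
```

```text
t 12.62 pos [ 0.557  -0.1368  0.14  ] yaw 0.117 tilt 0.002 open 0.0502 F [0.1 0.4 0.4]
offset cm [-0.09  0.02 10.6 ] dist 10.6 roll -0.001 q6 1.12
top [0.5236 0.1573 1.0581 0.0553]
button_round [ 0.4309  0.2075 -0.0273  0.0437]
button_square [0.611  0.118  2.8089 0.0782]
button_bar None
side [0.5285 0.1563 1.0796 0.1784]
button_round [0.434  0.2072 0.3016 0.0743]
button_square [0.6158 0.117  2.8747 0.2331]
button_bar None
```

View pics/side4.png

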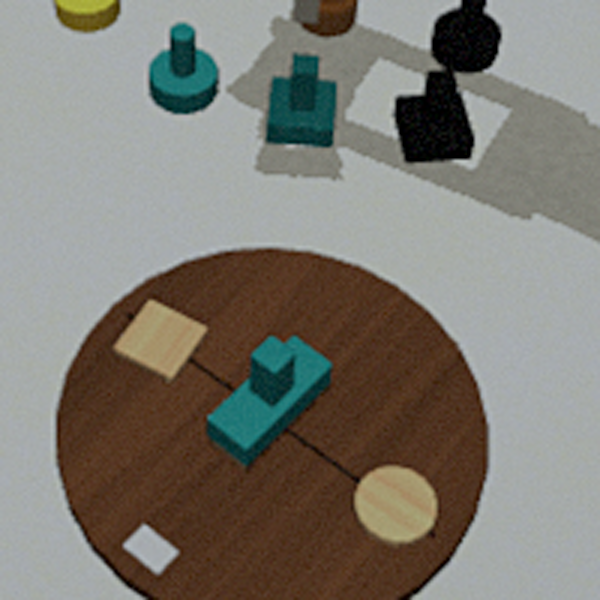

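The bar weight sits on its button within ~2 mm and the other buttons haven't moved. Now the square.

Call:
step_arm --deltas '[{"offset":[-0.1,0,3.0],"roll":0},{"offset":[0,0,3.0],"roll":0},{"offset":[0,0,2.5],"roll":0},{"offset":[0,0,1.5],"roll":0},{"offset":[0,0,0.6],"roll":0},{"offset":[0,0,0],"roll":0}]'

```text
t: 13.88
tool_pos: [0.557, -0.1368, 0.0354]
orientation: [3.136, 0.186, 0.0]
force: [-0.4, 0.1, -0.5]
opening: 0.0497
```

Call:
step_arm --deltas '[{"offset":[0,0,0],"roll":0},{"offset":[0,0,0],"roll":0},{"offset":[0,0,0],"roll":0},{"offset":[0,0,0],"roll":0},{"offset":[0,0,0],"roll":0},{"offset":[0,0,0],"roll":0}]' --fingers 1.0

```text
t: 14.62
tool_pos: [0.557, -0.1367, 0.0356]
orientation: [-3.136, -0.187, -0.001]
force: [-1.2, 2.9, 5.9]
opening: 0.0221
```

Call:
step_arm --deltas '[{"offset":[0,0,-1.0],"roll":0},{"offset":[0,0,-3.0],"roll":0},{"offset":[0,0,-4.0],"roll":0},{"offset":[0,0,-4.0],"roll":0},{"offset":[0,0,-1.0],"roll":0},{"offset":[0,0,0],"roll":0.135},{"offset":[0,0,0],"roll":0.135},{"offset":[0,0,0],"roll":0.124},{"offset":[0,0,0],"roll":0}]'

```text
t: 15.75
tool_pos: [0.5555, -0.1365, 0.1629]
orientation: [-3.112, 0.43, 0.005]
force: [0.9, 0.2, -6.1]
opening: 0.022
```

```bash
python3 go.py .6135 .117 .14 -.28
```

```text
t 15.75 pos [ 0.5555 -0.1365  0.1629] yaw -0.274 tilt 0.0033 open 0.022 F [ 0.9  0.2 -6.1]
offset cm [ -1.28 -25.97   2.3 ] dist 26.1 roll 0.006 q6 1.51
```

Call:
step_arm --deltas '[{"offset":[0,-2.0,0],"roll":0},{"offset":[-0.2,-3.2,0],"roll":0},{"offset":[-0.2,-3.6,0],"roll":0},{"offset":[-0.2,-3.6,0],"roll":0},{"offset":[-0.2,-3.6,0],"roll":0},{"offset":[-0.2,-3.6,0],"roll":0},{"offset":[-0.2,-3.2,0.5],"roll":0},{"offset":[0,-2.0,0.8],"roll":0},{"offset":[0,-1.2,1.0],"roll":0},{"offset":[0,0,0],"roll":0.006},{"offset":[0,0,0],"roll":0}]'

```text
t: 17.12
tool_pos: [0.6157, 0.1157, 0.142]
orientation: [3.11, -0.441, -0.001]
force: [0.4, -0.8, -5.9]
opening: 0.0221
```

```bash
python3 go.py .614 .117 .0766 -.28
```

```text
t 17.12 pos [0.6157 0.1157 0.142 ] yaw -0.282 tilt 0.0007 open 0.0221 F [ 0.4 -0.8 -5.9]
offset cm [-0.2  -0.08  6.54] dist 6.5 roll -0.002 q6 1.96
```

Call:
step_arm --deltas '[{"offset":[-0.2,-0.1,2.0],"roll":0},{"offset":[0,0,2.5],"roll":0},{"offset":[0,0,1.5],"roll":0},{"offset":[0,0,0.5],"roll":0},{"offset":[0,0,0],"roll":0},{"offset":[0,0,0],"roll":0}]'

```text
t: 17.88
tool_pos: [0.6151, 0.1183, 0.0783]
orientation: [-3.11, 0.44, -0.003]
force: [0.4, -0.4, -4.8]
opening: 0.0218
```

```bash
python3 go.py .614 .117 .0636 -.28;  python3 - <<'E'
from fit import *
p=cams.read_camera("side"); save(p,"side5.png",(200,180,400,330),4)
E
```

```text
t 17.88 pos [0.6151 0.1183 0.0783] yaw -0.281 tilt 0.0019 open 0.0218 F [ 0.4 -0.4 -4.8]
offset cm [-0.07  0.15  1.47] dist 1.5 roll -0.001 q6 1.96
```

View pics/side5.png

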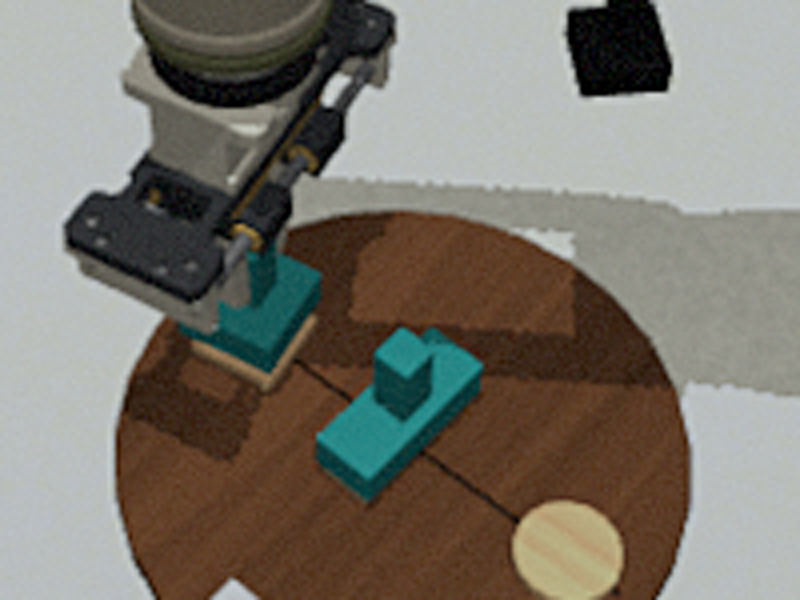

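The square is in line over its button. Lower it.

Call:
step_arm --deltas '[{"offset":[-0.05,0.1,0.5],"roll":0},{"offset":[0,0,0.4],"roll":0},{"offset":[0,0,0.3],"roll":0},{"offset":[0,0,0.15],"roll":0},{"offset":[0,0,0.05],"roll":0},{"offset":[0,0,0],"roll":0},{"offset":[0,0,0],"roll":0}]'

```text
t: 18.8
tool_pos: [0.6135, 0.1174, 0.0636]
orientation: [-3.111, 0.44, -0.0]
force: [-4.3, -1.4, 3.2]
opening: 0.0219
```

Call:
step_arm --deltas '[{"offset":[0,0,0],"roll":0},{"offset":[0,0,0],"roll":0},{"offset":[0,0,0],"roll":0},{"offset":[0,0,0],"roll":0}]' --fingers 5.0

```text
t: 19.3
tool_pos: [0.6136, 0.1174, 0.0632]
orientation: [-3.11, 0.44, -0.0]
force: [-0.5, 0.4, -0.2]
opening: 0.0496
```

Call:
step_arm --deltas '[{"offset":[0,0,-1.0],"roll":0},{"offset":[0,0,-4.0],"roll":0},{"offset":[0,0,-4.0],"roll":0},{"offset":[0,0,-1.0],"roll":0},{"offset":[0,0,0],"roll":-0.14},{"offset":[0,0,0],"roll":-0.14},{"offset":[0,0,0],"roll":0}]'

```text
t: 20.18
tool_pos: [0.613, 0.1173, 0.1625]
orientation: [3.141, -0.003, -0.002]
force: [-0.0, 0.2, -0.1]
opening: 0.0502
```

```bash
python3 go.py .662 -.152 .14 0
```

```text
t 20.18 pos [0.613  0.1173 0.1625] yaw -0.002 tilt 0.0011 open 0.0502 F [-0.   0.2 -0.1]
offset cm [ 4.96 26.92  2.24] dist 27.5 roll -0.002 q6 1.68
```

Call:
step_arm --deltas '[{"offset":[0.6,3.3,0],"roll":0},{"offset":[0.7,4.0,0],"roll":0},{"offset":[0.7,4.0,0],"roll":0},{"offset":[0.7,4.0,0.2],"roll":0},{"offset":[0.7,4.0,0.5],"roll":0},{"offset":[0.7,4.0,0.5],"roll":0},{"offset":[0.6,2.4,0.5],"roll":0},{"offset":[0.26,1.2,0.5],"roll":0},{"offset":[0,0,0],"roll":0},{"offset":[0,0,0],"roll":0}]'

```text
t: 21.42
tool_pos: [0.6628, -0.1503, 0.1412]
orientation: [-3.141, 0.001, 0.0]
force: [-0.9, -0.0, -0.6]
opening: 0.0499
```

```bash
python3 go.py .662 -.152 .034 0
python3 - <<'E'
from fit import *
for c in ("top","side"):
    p=cams.read_camera(c)
    for n,g,z,t in [("weight_bar",(.527,.158),.028,1.04),("weight_square",(.6135,.117),.028,-.28),("button_round",(.432,.207),.018,0)]: print(c,n,fit([p],n,g,z,(t,)))
    if c=="side":save(p,c+"6.png",(200,100,400,320),2.7)
E
```

```text
t 21.43 pos [ 0.6628 -0.1503  0.1412] yaw -0.0 tilt 0.0005 open 0.0499 F [-0.9 -0.  -0.6]
offset cm [-0.08  0.17 10.72] dist 10.7 roll -0.0 q6 1.27
top weight_bar [0.5243 0.1579 1.0412 0.047 ]
top weight_square [ 0.6103  0.1172 -0.282   0.0556]
top button_round [0.4311 0.2078 0.1125 0.0508]
side weight_bar [0.5283 0.157  1.0738 0.0666]
side weight_square [ 0.6147  0.1171 -0.2777  0.0562]
side button_round [0.4334 0.2063 0.232  0.1243]
```

View pics/side6.png

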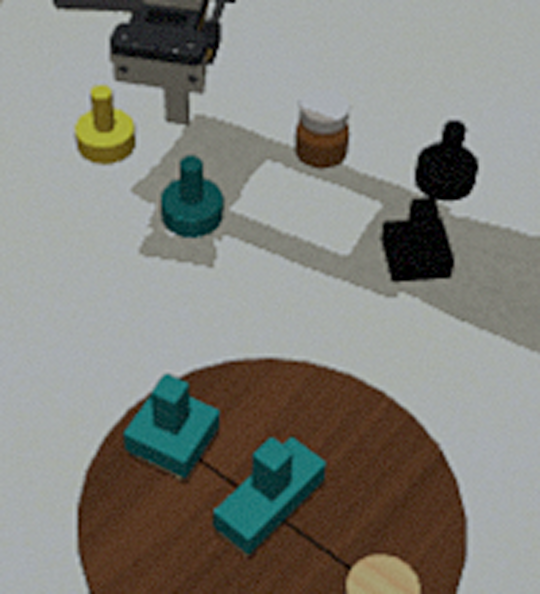

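Run:
```python
from h import *
p=cams.read_camera("side")
for X in [(.6628,-.125+.005,.141),(.662,-.152,.07),(.662,-.152,.025)]:
    print(((proj(p,X)-[200,100])*2.7).round())
```

```text
[180. 125.]
[191. 161.]
[192. 196.]
```

The predicted positions match the picture (finger ~177, post top 191), so the estimate holds. Descend and grip.

Call:
step_arm --deltas '[{"offset":[-0.1,0.15,3.0],"roll":0},{"offset":[0,0,3.0],"roll":0},{"offset":[0,0,2.5],"roll":0},{"offset":[0,0,1.5],"roll":0},{"offset":[0,0,0.6],"roll":0},{"offset":[0,0,0],"roll":0}]'

```text
t: 22.62
tool_pos: [0.662, -0.1533, 0.0355]
orientation: [3.141, -0.002, 0.001]
force: [0.9, 0.9, 0.4]
opening: 0.0501
```

Call:
step_arm --deltas '[{"offset":[0,0,0],"roll":0},{"offset":[0,0,0],"roll":0},{"offset":[0,0,0],"roll":0},{"offset":[0,0,0],"roll":0},{"offset":[0,0,0],"roll":0},{"offset":[0,0,0],"roll":0}]' --fingers 1.0

```text
t: 23.38
tool_pos: [0.6621, -0.1529, 0.0357]
orientation: [-3.141, 0.002, -0.001]
force: [-0.5, 4.0, 5.4]
opening: 0.0213
```

Call:
step_arm --deltas '[{"offset":[0,0,-1.0],"roll":0},{"offset":[0,0,-3.0],"roll":0},{"offset":[0,0,-4.0],"roll":0},{"offset":[0,0,-4.0],"roll":0},{"offset":[0,0,-1.5],"roll":0},{"offset":[0,0,0],"roll":0},{"offset":[0,0,0],"roll":0}]'

```text
t: 24.25
tool_pos: [0.6604, -0.1529, 0.1673]
orientation: [-3.14, 0.002, 0.006]
force: [-0.4, 0.1, -5.3]
opening: 0.0219
```

```bash
python3 go.py .4325 .207 .16 0
```

```text
t 24.25 pos [ 0.6604 -0.1529  0.1673] yaw -0.001 tilt 0.004 open 0.0219 F [-0.4  0.1 -5.3]
offset cm [-22.83 -35.96   0.85] dist 42.6 roll -0.001 q6 1.27
```

Call:
step_arm --deltas '[{"offset":[-1.5,-2.3,0],"roll":0},{"offset":[-2.1,-3.3,0],"roll":0},{"offset":[-2.3,-3.7,0],"roll":0},{"offset":[-2.3,-3.7,0],"roll":0},{"offset":[-2.3,-3.7,0],"roll":0},{"offset":[-2.3,-3.7,0],"roll":0},{"offset":[-2.3,-3.7,0],"roll":0},{"offset":[-2.3,-3.7,0],"roll":0},{"offset":[-2.3,-3.5,0.5],"roll":0},{"offset":[-2.0,-2.8,1.0],"roll":0},{"offset":[-1.1,-1.86,1.0],"roll":0},{"offset":[0,0,0],"roll":0}]'

```text
t: 25.75
tool_pos: [0.4315, 0.2071, 0.1422]
orientation: [3.14, 0.002, -0.008]
force: [-0.1, 0.2, -3.9]
opening: 0.0218
```

```bash
python3 go.py .4325 .207 .0767 0
```

```text
t 25.75 pos [0.4315 0.2071 0.1422] yaw 0.001 tilt 0.0052 open 0.0218 F [-0.1  0.2 -3.9]
offset cm [0.13 0.   6.55] dist 6.6 roll 0.001 q6 1.91
```

Call:
step_arm --deltas '[{"offset":[0.05,0,2.0],"roll":0},{"offset":[0,0,2.5],"roll":0},{"offset":[0,0,1.5],"roll":0},{"offset":[0,0,0.5],"roll":0},{"offset":[0,0,0],"roll":0},{"offset":[0,0,0],"roll":0}]'

```text
t: 26.5
tool_pos: [0.4354, 0.2069, 0.0811]
orientation: [-3.141, 0.002, -0.002]
force: [-0.3, -0.0, -3.8]
opening: 0.0218
```

```bash
python3 go.py .4325 .207 .0637 0;  python3 - <<'E'
from fit import *
p=cams.read_camera("side"); save(p,"side7.png",(220,200,420,350),4)
E
```

```text
t 26.5 pos [0.4354 0.2069 0.0811] yaw -0.001 tilt 0.0016 open 0.0218 F [-0.3 -0.  -3.8]
offset cm [-0.29 -0.01  1.74] dist 1.8 roll -0.001 q6 1.91
```

View pics/side7.png

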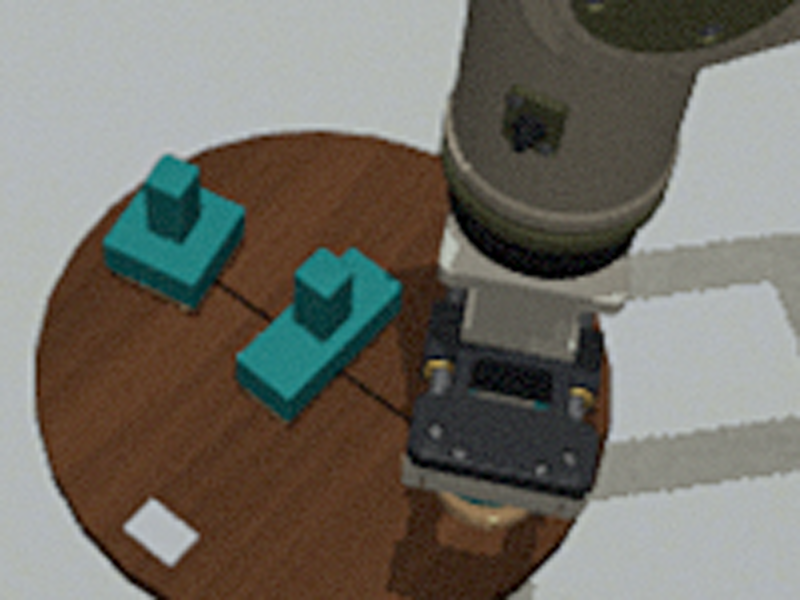

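Call:
step_arm --deltas '[{"offset":[-0.25,0,0.5],"roll":0},{"offset":[0,0,0.4],"roll":0},{"offset":[0,0,0],"roll":0},{"offset":[0,0,0],"roll":0}]'

```text
t: 27.05
tool_pos: [0.4321, 0.2067, 0.0711]
orientation: [3.142, -0.002, -0.0]
force: [0.5, 0.2, -4.3]
opening: 0.0214
```

```bash
python3 go.py .4325 .207 .0637 0
```

```text
t 27.05 pos [0.4321 0.2067 0.0711] yaw -0.001 tilt 0.0001 open 0.0214 F [ 0.5  0.2 -4.3]
offset cm [ 0.04 -0.03  0.74] dist 0.7 roll -0.001 q6 1.91
```

Call:
step_arm --deltas '[{"offset":[0,0,0.3],"roll":0},{"offset":[0,0,0.2],"roll":0},{"offset":[0,0,0.1],"roll":0},{"offset":[0,0,0.1],"roll":0},{"offset":[0,0,0.05],"roll":0},{"offset":[0,0,0],"roll":0}]'

```text
t: 27.8
tool_pos: [0.4322, 0.2067, 0.0637]
orientation: [-3.142, 0.002, -0.0]
force: [0.1, -0.7, -4.0]
opening: 0.0216
```

Call:
step_arm --deltas '[{"offset":[0,0,0.05],"roll":0},{"offset":[0,0,0.05],"roll":0},{"offset":[0,0,0],"roll":0}]'

```text
t: 28.18
tool_pos: [0.4324, 0.2068, 0.0637]
orientation: [-3.142, 0.002, -0.001]
force: [-4.8, -1.4, 7.5]
opening: 0.0212
```

Contact. Release and retreat.

Call:
step_arm --deltas '[{"offset":[0,0,0],"roll":0},{"offset":[0,0,0],"roll":0},{"offset":[0,0,0],"roll":0},{"offset":[0,0,0],"roll":0}]' --fingers 5.0

```text
t: 28.68
tool_pos: [0.4322, 0.2067, 0.0626]
orientation: [-3.142, 0.002, -0.0]
force: [0.1, 0.1, 0.3]
opening: 0.0493
```

Call:
step_arm --deltas '[{"offset":[0,0,-1.0],"roll":0},{"offset":[0,0,-4.0],"roll":0},{"offset":[0,0,-4.0],"roll":0},{"offset":[0,0,-3.0],"roll":0},{"offset":[0,4.5,0],"roll":0},{"offset":[0,4.5,0],"roll":0},{"offset":[0,4.5,0],"roll":0},{"offset":[0,4.5,0],"roll":0},{"offset":[0,4.5,0],"roll":0},{"offset":[0,4.5,0],"roll":0},{"offset":[0,0,0],"roll":0}]'

```text
t: 30.05
tool_pos: [0.4318, -0.0659, 0.1834]
orientation: [3.141, -0.009, 0.001]
force: [0.4, 0.5, 0.5]
opening: 0.0499
```

Run:
```python
from fit import *
for c in ("top","side"):
    p=cams.read_camera(c)
    for n,g,z,t in [("weight_bar",(.527,.158),.028,1.04),("weight_square",(.6135,.117),.028,-.28),("weight_round",(.432,.207),.028,0)]: print(c,n,fit([p],n,g,z,(t,)))
    save(p,c+"8.png",(200,100,420,350) if c=="side" else (100,90,420,350),2.3)
print(robot.read_state()["t"],robot.read_state()["force"])
```

```text
top weight_bar [0.524  0.1575 1.0539 0.0624]
top weight_square [ 0.6105  0.1175 -0.2844  0.0507]
top weight_round [0.4289 0.2063 0.1548 0.0618]
side weight_bar [0.5287 0.157  1.0716 0.0684]
side weight_square None
side weight_round [0.4331 0.2059 0.0795 0.0415]
30.45 [-0.2161718   0.95757252 -0.10809445]
```

View pics/side8.png

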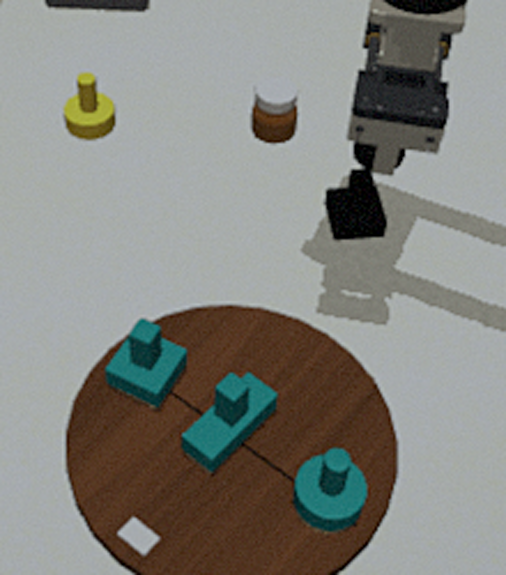

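View pics/top8.png

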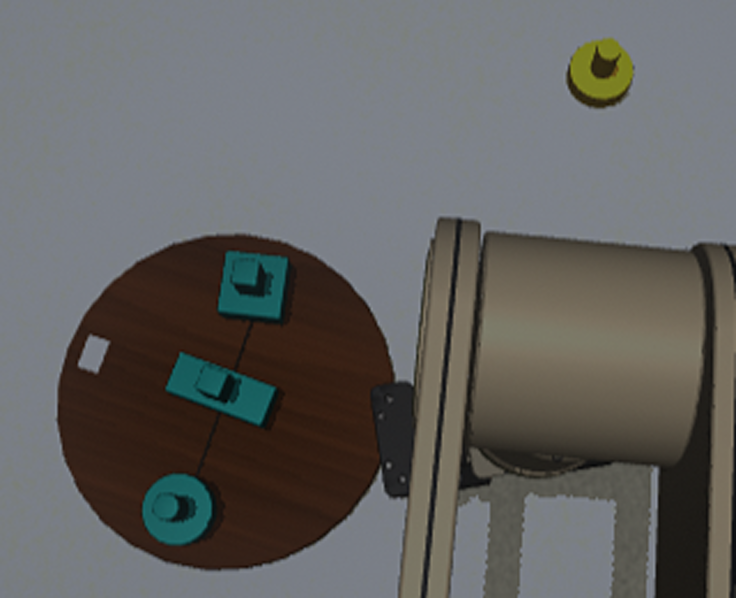

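All three teal weights stand upright on their buttons, within ~3 mm of the buttons' start poses, and the arm is clear of everything. Handing in.

```bash
python3 -c "
from plant import robot
print(robot.close_job())"
```

```text
the job is handed in; nothing more can be done
None
```

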